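Latch a sample tube into its reader and release it

TASK

Take one reading of the orange-capped tube: press it straight down in its reading station until the well latches, take the gripper off and leave it locked down for at least two seconds, then press it down again so that the well is released and springs all the way back up. The blue-capped tube is locked in its own station and being read: leave it locked down.

Things in the scene. Friction and masses are not known exactly. Their poses are not given: they have to be found in the camera images.
- orange_well (a joint): Depth of the orange tube's sliding well, m: 0 raised (start), 0.014 latched, 0.025 end stop. Push-push latch: press to the end stop (past 0.024), let go: it rises to 0.014 and stays; press to the end stop again, let go: it springs up to 0 within 0.8 s. Presses under 0.020 change nothing. Takes 3 to 5 N (2 N more at 50 mm/s), then a rigid stop. A red ring shows at the well's foot only when raised.
- orange_cap (a point): Centre of the flat top of the orange cap, where to press; moves with the well. Cap 36 mm across, on a white tube fixed upright in a grey 50 mm well. Height over the worktop: raised 171 mm, latched 157, end stop 146. The station is a fixed white box 120 x 90 mm, 70 high, with a small display beside the tube.
- blue_well (a joint): The same for the identical station with the blue-capped tube, m: it starts latched at about 0.014 and must stay latched; do not press it.
- blue_cap (a point): Centre of the flat top of the blue screw cap, 157 mm above the worktop as it is latched; otherwise like the orange one. The stations stand free on the near part of the bench; a shelf overhangs its far right part, so swing the arm over with the tool kept within about 0.45 m of the base.

How it is judged:
By the outcome, as a careful person would: the job done as asked, in the order asked, and still so for the second after the job is handed in, with the robot touching nothing.
It also fails if it takes over 40 s, if anything falls off the work surface, if the arm or the gripper's body presses on something with over 40 N, if the wrist force passes 120 N, or if a joint passes its speed limit or range.

ROBOT

A 6-joint arm with a two-finger parallel gripper is mounted at the origin on a cart in front of the work surface, level with it; the furniture and walls round the work are solid. World frame = base frame: x ahead of the robot, y to its left, z up, the work surface at z = 0. Lengths are in mm, angles in rad, forces in N, time in s.
With the tool pointing down it reaches from about 350 to 975 mm from the base axis. Payload 4.9 kg.
Tool frame: the origin (TCP) lies at the very end of the fingers, on their centre line; the grasp point (between the pads) lies 19 mm behind it; z points along the fingers, y is the line along which they close (so a half turn about z gives the same grasp; the last joint's range is limited). The gripper opens to 85 mm and grips with 20 to 120 N. Pads are 22 mm wide; open, the fingers measure 114 mm over their backs; the gripper's body (76 mm by 85 mm) begins 54 mm behind the grasp point. The pads swing forward as they close: fully open they stand 13 mm farther back than shut.
Start: joints at [-1.333, 0.053, 1.613, -0, 1.476, -0.119], TCP at [218.292, -585.619, 231.304] pointing down, gripper open.
Joint ranges: [-3.01, 3.01], [-1.01, 2.22], [0.06, 2.58], [-1.02, 4.17], [0.09, 2.62], [-3.14, 3.14]. Speed limits (rad/s): [2.57, 2.57, 3.14, 3.14, 3.14, 3.14].

INTERFACE

Orientations are given as a unit quaternion [x, y, z, w].
In Python, from workcell import * gives the robot as it stands. Calls block until the motion is done:
- move_pose(position, orientation): joint-space move of the TCP to a pose.
- move_straight(position, rot=None, velocity=150, force_limit=None): straight line of the TCP; rot=None keeps the orientation; velocity is the mean speed in mm/s. With force_limit (N) it stops when the force on the tool has changed by that much, and returns True; else False.
- move_joints(angles): joint-space move.
- set_gripper(opening): opening from 0.0 (shut) to 1.0 (fully open); the grip force is fixed at half the most; returns when the fingers have stopped.
- sleep(seconds).
- inverse_kinematics(position, orientation): joint angles nearest the present ones, or None.
- read_camera(name): name is "scene" or "side" or "wrist"; returns the picture (400x640x3 uint8, red, green, blue); there is no depth.
- camera_info(name): a dict with "K" (3x3 intrinsics, pixels), "R" (3x3) and "t" (3): a world point X has camera coordinates R X + t; the wrist camera has in their place "hand_eye" (4x4, takes a point from camera to tool coordinates, whose origin is the TCP and whose axes are the flange's). Camera axes: x right, y down, z forward; pixel columns grow to the right and rows downward; lengths in mm; the calibration is good to about 2 mm. A picture is of the moment at which its call begins: read the wrist's pose just before it. camera_info takes no time and is no camera call.
A pose or a line that the arm cannot do raises MotionError and nothing moves.
- job_done(): hands the job in; it is judged then, once.
Trained networks look in the newest picture that a camera, given by its name, has taken for a name from the list of things; names that differ only in an ending like _2 or _b are one class to them, and where a whole thing is asked for, a point or a joint stands for the part that bears it (a point fixed in the world has none). Each returns a list of dicts, best first, with "confidence" (0 to 1); they miss things now and then, are a little off and sometimes report something else, mostly with a low value. They report only what shows in the picture. A call takes as long as a camera call.
- trace(camera, target): "pixels" (400x640 bool, what is visible of it) and "extent" ([left, top, right, bottom] in pixels, round what is visible of it).
Readings, each from a call of its own:
- read_t(): time.
- read_joint_pos(): joint angles.
- read_joint_velocities(): joint speeds.
- read_effort(): joint torques, N m.
- read_ee_pos(): TCP position.
- read_orientation(): TCP orientation.
- read_ft_force(): force on the tool from outside, world axes, zero at the start.
- read_torque(): the same for the moment, N m.
- read_gripper_width(): opening from 0.0 (shut) to 1.0 (fully open).
- read_finger_force(): force on a finger pad.
Only numpy, scipy, OpenCV 4.12 (cv2) and the standard library are available. Lean on these libraries where they do the work, as an engineer would, in place of code of your own. Each camera call takes 0.05 s, during which the arm holds its last target. There are 200 camera calls.

## Working session

There is one attempt and no reset: what is moved stays moved. The work goes in short steps, each a Python script; the robot and the scene stay as the last script left them, time stands still between calls to the robot, and variables do not carry over. Pictures are saved under pics/ and viewed, at most 10 in all, crops included, and the job is handed in when it is done.

```bash
mkdir -p pics; cat > h.py <<'E'
from workcell import *
import numpy as np, cv2
def ray(cam,uv,z):
    c=camera_info(cam);K,R,t=map(np.array,(c["K"],c["R"],c["t"]))
    d=R.T@np.linalg.inv(K)@np.array([uv[0],uv[1],1.]);o=-R.T@t
    return o+d*(z-o[2])/d[2]
def proj(cam,X):
    c=camera_info(cam);p=np.array(c["K"])@(np.array(c["R"])@np.array(X)+np.array(c["t"]));return p[:2]/p[2]
E
python3 - <<'E'
from h import *
print(read_t(),read_orientation(),read_ft_force())
ims=[]
for c in("scene","side"):
    im=read_camera(c)[:,:,::-1].copy()
    ci=camera_info(c);print(c,np.round(-np.array(ci["R"]).T@np.array(ci["t"])))
    for n,col,z in(("orange_cap",(0,0,255),171),("blue_cap",(255,0,0),157)):
        for r in trace(c,n)[:2]:
            l,t,rr,b=r["extent"];print(c,n,r["confidence"],r["extent"],r["pixels"].sum())
            print(np.round(ray(c,((l+rr)/2,(t+b)/2),z)))
            cv2.rectangle(im,(int(l),int(t)),(int(rr),int(b)),col,1)
    ims.append(im)
cv2.imwrite("pics/scene.png",ims[0]);cv2.imwrite("pics/side.png",ims[1])
E
```

```text
0.0 [ 9.84126904e-01  1.77463321e-01 -5.82788176e-05 -1.00182945e-03] [ 0.0919934  -0.24496812  0.87929427]
scene [ 47. 642. 583.]
scene orange_cap 0.72 [279.6, 226.0, 308.8, 280.3] 1161
[432. 241. 171.]
scene blue_cap 0.95 [373.5, 185.8, 399.5, 226.6] 585
[416. -19. 157.]
side [496. 929. 457.]
side orange_cap 0.89 [322.3, 198.2, 353.6, 261.7] 1328
[484. 316. 171.]
side blue_cap 0.64 [334.6, 159.5, 354.5, 198.2] 651
[466.  48. 157.]
```

View pics/scene.png

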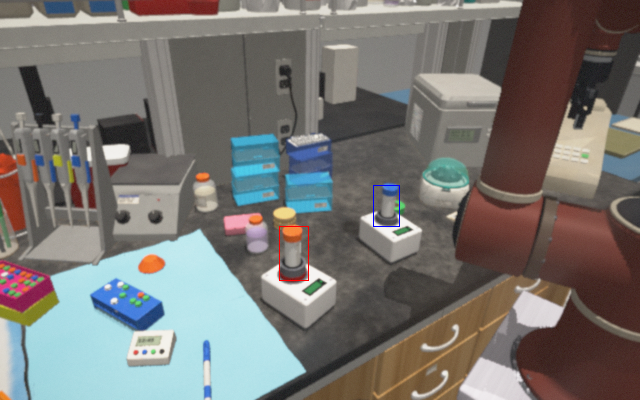

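View pics/side.png

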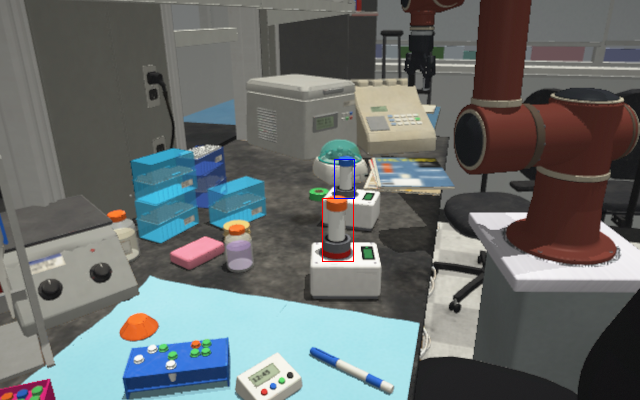

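The scene view shows the orange cap at about (292,232), raised with its red ring showing, and the blue cap at about (389,190). In the side view they are at (337,203) and (344,163). I'll fit the known top circle to the cap colours in both views.

```bash
cat >> h.py <<'E'
from scipy.optimize import least_squares
def capbox(cam,name):
    im=read_camera(cam);r=trace(cam,name)[0];l,t,rr,b=[int(round(v)) for v in r["extent"]]
    hsv=cv2.cvtColor(im,cv2.COLOR_RGB2HSV);h,s,v=[hsv[:,:,i] for i in range(3)]
    m=((h<18)|(h>172) if name[0]=="o" else (h>100)&(h<125))&(s>130)&(v>60)
    k=np.zeros_like(m);k[t-3:t+int((b-t)*.42),l-3:rr+4]=1;m&=k
    n,lab,st,_=cv2.connectedComponentsWithStats(m.astype(np.uint8));i=1+np.argmax(st[1:,4])
    x,y,w,hh,_=st[i];return x,y,x+w,y+hh
def circ(p,z,h=0):
    a=np.linspace(0,2*np.pi,60);return [(p[0]+18*np.cos(q),p[1]+18*np.sin(q),z-h) for q in a]
def fit(name,z,cams=("scene","side")):
    B={c:capbox(c,name) for c in cams};print(name,B)
    def res(p):
        o=[]
        for c in cams:
            P=np.array([proj(c,X) for X in circ(p,p[2] if len(p)>2 else z)])
            o+=[P[:,0].min()-B[c][0],P[:,0].max()-B[c][2],P[:,1].min()-B[c][1]]
        return o
    for p0 in([430,200],[430,200,z]):
        s=least_squares(res,p0);print(name,np.round(s.x,1),np.round(s.fun,1))
E
python3 - <<'E'
from h import *
fit("orange_cap",171);fit("blue_cap",157)
fit("orange_cap",171,("scene",));fit("orange_cap",171,("side",))
E
```

```text
orange_cap {'scene': (np.int32(282), np.int32(224), np.int32(302), np.int32(242)), 'side': (np.int32(327), np.int32(195), np.int32(347), np.int32(212))}
orange_cap [483.6 192.1] [ 0.1  0.   0.4 -0.8  0.6 -0.2]Traceback (most recent call last):
  File "<stdin>", line 2, in <module>
  File "h.py", line 28, in fit
    s=least_squares(res,p0);print(name,np.round(s.x,1),np.round(s.fun,1))
    return func(*args, **kwargs)
    result = trf(vector_fun.fun, vector_fun.jac, x0, f0, J0, lb, ub, ftol, xtol,
                 gtol, max_nfev, x_scale, loss_function, tr_solver,
                 tr_options.copy(), verbose, callback=callback_wrapped)
    return trf_no_bounds(
        fun, jac, x0, f0, J0, ftol, xtol, gtol, max_nfev, x_scale,
        loss_function, tr_solver, tr_options, verbose, callback=callback)
    J = jac(x)
    self._update_jac()
    ~~~~~~~~~~~~~~~~^^
    self.J = self.jac_wrapped(xp_copy(self.x), f0=self.f)
             ~~~~~~~~~~~~~~~~^^^^^^^^^^^^^^^^^^^^^^^^^^^^
    J, dct = approx_derivative(
             ~~~~~~~~~~~~~~~~~^
        self.fun,
        ^^^^^^^^^
    ...<2 lines
[... 375 characters left out ...]
  df = [f_eval - f0 for f_eval in f_evals]
                                    ^^^^^^^
    f = np.atleast_1d(self.fun(x, *self.args, **self.kwargs))
                      ~~~~~~~~^^^^^^^^^^^^^^^^^^^^^^^^^^^^^^
    return np.atleast_1d(self.fun(x))
                         ~~~~~~~~^^^
    return self.f(x, *self.args, **self.kwargs)
           ~~~~~~^^^^^^^^^^^^^^^^^^^^^^^^^^^^^^
  File "h.py", line 24, in res
    P=np.array([proj(c,X) for X in circ(p,p[2] if len(p)>2 else z)])
                ~~~~^^^^^
  File "h.py", line 8, in proj
    c=camera_info(cam);p=np.array(c["K"])@(np.array(c["R"])@np.array(X)+np.array(c["t"]));return p[:2]/p[2]
ValueError: time passes only in moves, steps and waits
```

```bash
sed -i 's/^def ray/_ci=camera_info\nimport functools\ncamera_info=functools.cache(lambda n:_ci(n))\ndef ray/' h.py
python3 - <<'E'
from h import *
fit("orange_cap",171);fit("blue_cap",157)
p=np.array(read_ee_pos());r=np.hypot(*p[:2]);u=p[:2]/r
set_gripper(0)
move_straight([*(u*430),231])
move_straight([*(u*420),290])
j=np.array(read_joint_pos());tgt=np.arctan2(192.1,483.6)
j[0]+=tgt-np.arctan2(p[1],p[0]);move_joints(j)
move_straight([483.6,192.1,215])
print(read_t(),read_ee_pos(),read_orientation(),read_ft_force())
im=[read_camera(c)[:,:,::-1] for c in("scene","side")]
a=cv2.resize(im[0][100:300,220:420],(400,400));b=cv2.resize(im[1][100:300,240:440],(400,400))
cv2.imwrite("pics/hover.png",np.hstack([a,b]))
E
```

```text
orange_cap {'scene': (np.int32(282), np.int32(224), np.int32(302), np.int32(242)), 'side': (np.int32(327), np.int32(195), np.int32(347), np.int32(212))}
orange_cap [483.6 192.1] [ 0.1  0.   0.4 -0.8  0.6 -0.2]
orange_cap [483.6 192.2 171.1] [ 0.1  0.   0.3 -0.8  0.6 -0.3]
blue_cap {'scene': (np.int32(383), np.int32(183), np.int32(398), np.int32(196)), 'side': (np.int32(338), np.int32(155), np.int32(354), np.int32(166))}
blue_cap [ 458.7 -102.1] [-0.5  0.6 -0.2  0.1 -0.1  0.3]
blue_cap [ 458.7 -101.9  157.2] [-0.5  0.5 -0.3  0.1 -0.   0.3]
6.8 [483.66614065 191.93841839 215.56311692] [5.61750230e-01 8.27306871e-01 9.78324786e-05 1.02460673e-04] [-0.83129781  0.67730398  0.14156277]
```

View pics/hover.png

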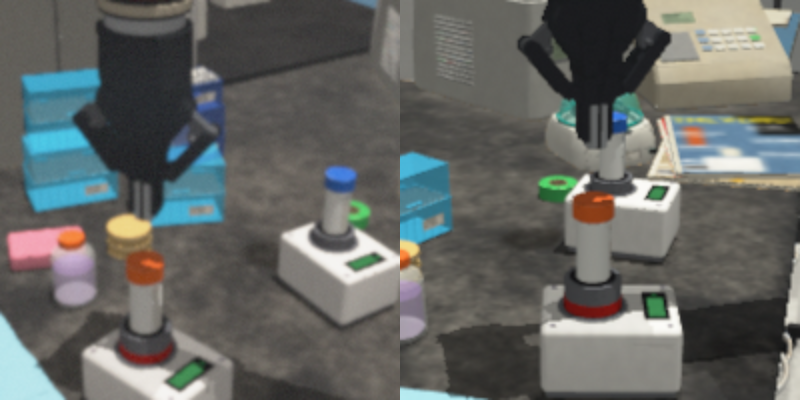

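The closed fingers hang centred over the orange cap in both views. The fitted heights, 171.1 and 157.2 mm, match the given 171 and 157, so I'll press now.

```bash
cat >> h.py <<'E'
def press(tag):
    x,y=483.6,192.1
    s=move_straight([x,y,141],velocity=25,force_limit=18)
    print(tag,s,read_ee_pos()[2],read_ft_force()[2],read_t())
    move_straight([x,y,215],velocity=100)
def look(f):
    im=[read_camera(c)[:,:,::-1] for c in("scene","side")]
    a=cv2.resize(im[0][100:300,220:420],(400,400));b=cv2.resize(im[1][100:300,240:440],(400,400))
    cv2.imwrite(f,np.hstack([a,b]))
E
python3 - <<'E'
from h import *
move_straight([483.6,192.1,178],velocity=80)
press("1");sleep(0.5);print(read_t());fit("orange_cap",157);look("pics/p1.png")
E
```

```text
1 True 146.1341360415942 4.285177112817298 8.7333
10.0667
orange_cap {'scene': (np.int32(283), np.int32(232), np.int32(302), np.int32(248)), 'side': (np.int32(327), np.int32(203), np.int32(347), np.int32(219))}
orange_cap [482.7 193. ] [-0.7  0.1 -0.9 -0.3  1.  -0.4]
orange_cap [483.2 191.6 154.9] [-0.4  0.4 -0.4 -0.6  0.7  0.4]
```

View pics/p1.png

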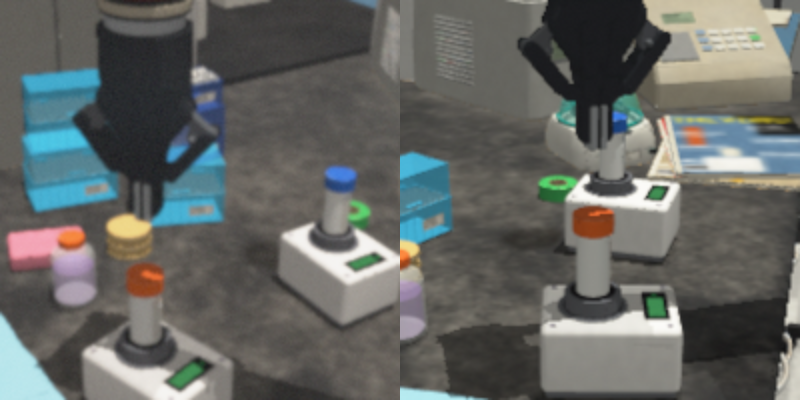

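The orange cap is lower, at about 156 mm, and the red ring is gone, so the well is latched. I'll wait out the two seconds with a margin, then press again.

```bash
python3 - <<'E'
from h import *
sleep(2.2)
print(read_t());move_straight([483.6,192.1,164],velocity=80)
press("2");sleep(1.0);print(read_t());fit("orange_cap",171);fit("blue_cap",157);look("pics/p2.png")
E
```

```text
12.5667
2 True 146.1517751884369 4.237912535679207 14.1083
15.95
orange_cap {'scene': (np.int32(283), np.int32(225), np.int32(302), np.int32(242)), 'side': (np.int32(327), np.int32(196), np.int32(347), np.int32(212))}
orange_cap [482.9 192.7] [-0.9  0.1 -0.4 -0.4  1.  -1.1]
orange_cap [483.5 191.  168.6] [-0.4  0.5  0.2 -0.8  0.6 -0.1]
blue_cap {'scene': (np.int32(383), np.int32(183), np.int32(398), np.int32(196)), 'side': (np.int32(346), np.int32(156), np.int32(354), np.int32(166))}
blue_cap [452.  -94.2] [ 0.1  1.3  1.8 -4.9  3.1  0.3]
blue_cap [451.  -89.8 161. ] [-0.5  0.9  1.  -4.4  3.7 -0.9]
```

View pics/p2.png

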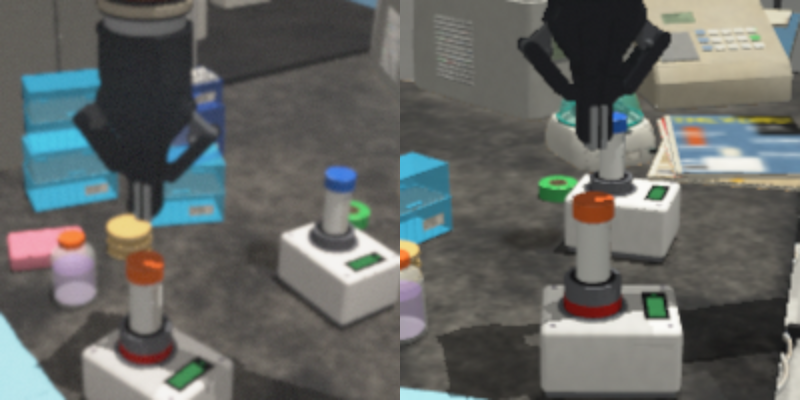

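The red ring shows again and the orange well is back up. The blue station looks the same as before, with no ring; in the side view the gripper partly hides its cap. The gripper is clear of everything.

```bash
python3 -c "
from workcell import *
print(job_done())"
```

```text
the job is handed in; nothing more can be done
None
```

I pressed the orange tube until it latched, left it locked down untouched for over 3 s, then pressed it again so it sprang back up; the blue tube stayed latched, and I handed the job in at about 16 s.

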